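Fetch the glue-up weight from the drawer

ROBOT

A 6-joint arm with a two-finger parallel gripper is mounted at the origin on the work surface. World frame = base frame: x ahead of the robot, y to its left, z up, the work surface at z = 0. Lengths are in mm, angles in rad, forces in N, time in s.
With the tool pointing down it reaches from about 350 to 975 mm from the base axis. Payload 7.1 kg.
Tool frame: the origin (TCP) lies at the very end of the fingers, on their centre line; the grasp point (between the pads) lies 19 mm behind it; z points along the fingers, y is the line along which they close (so a half turn about z gives the same grasp; the last joint's range is limited). The gripper opens to 88 mm and grips with 3 to 60 N. Pads are 20 mm wide; open, the fingers measure 115 mm over their backs; the gripper's body (75 mm by 178 mm) begins 61 mm behind the grasp point.
Start: joints at [1.298, 0.423, 1.63, -0, 1.089, -0.019], TCP at [156.896, 604.97, 222.675] pointing down, gripper open.
Joint ranges: [-3, 3], [-0.9, 2.11], [0.09, 2.58], [-1.31, 4.45], [0.11, 2.69], [-2.54, 2.54]. Speed limits (rad/s): [2.39, 2.39, 3.01, 3.14, 3.14, 3.14].

INTERFACE

Orientations are given as a rotation vector (axis times angle).
In Python, from workcell import ctrl, optics gives the robot as it stands.
- The arm moves only by the shell command python3 -m jog 'ROWS'. ROWS is JSON, a list of rows, each a list of 7 numbers: the shift along the tool's x, y, z in units of 40 mm (1.0 is 40 mm), then the turn, a rotation vector about the tool's x, y, z in units of 6 degrees (1.0 is 6 degrees), then the opening, from 0 (shut) to 1 (fully open). A call has 1 to 20 rows; each row shifts and turns the commanded pose from where the row before left it, along the tool's axes as they then stand; what a row does not reach is not made up. A row lasts 1/10 s, in which the tool goes at most 50 mm and 8.59 degrees, less where a joint would pass 70% of its speed; a pose out of reach is approached as far as the arm can. A call is refused whole if a number of a shift passes 1 or a number of a turn 1, either way. A call with a gripper value outside its range is refused whole. The fingers move at their own pace and stop on an object; the grip force is fixed at half the most. Time passes only in rows, so rows that do not move let the fingers close. It gives the time, the measured TCP pose, the force, the opening and the grip force at its end, in the units of the state.
- ctrl.get_obs(): the state, without advancing time (a new reading comes with each control period).
- optics.get_image(name): name is "scene" or "top" or "wrist"; returns the picture (384x512x3 uint8, red, green, blue); there is no depth.
- optics.camera_model(name): a dict with "fov_y" (degrees; the focal length in pixels is half the picture's height over the tangent of half this angle, whatever the lens; pixels are square), "cx", "cy" (the principal point, pixels), "k1" (the pictures are not rectified: a ray, as slopes to the right and down, at radius r is drawn at 1 + k1 r^2 times it, then the intrinsics apply), "view" (4x4, takes a point from world to camera coordinates); the wrist camera has in their place "hand_eye" (4x4, takes a point from camera to tool coordinates, whose origin is the TCP and whose axes are the flange's). Camera axes: x right, y up, looking along -z (the intrinsics and any distortion apply to the point x, -y, -z); pixel columns grow to the right and rows downward; lengths in mm; the calibration is good to about 2 mm. A picture is of the moment at which its call begins: read the wrist's pose just before it. camera_model takes no time and is no camera call.
- ctrl.close_job(): hands the job in; it is judged then, once.
Trained networks look in the newest picture that a camera, given by its name, has taken for a name from the list of things; names that differ only in an ending like _2 or _b are one class to them, and where a whole thing is asked for, a point or a joint stands for the part that bears it (a point fixed in the world has none). Each returns a list of dicts, best first, with "conf" (0 to 1); they miss things now and then, are a little off and sometimes report something else, mostly with a low value. They report only what shows in the picture. A call takes as long as a camera call. They do not tell look-alikes from the thing itself.
- optics.masks_of(target, camera): "pixels" (384x512 bool, what is visible of it) and "extent" ([centre column, centre row, width, height] in pixels, round what is visible of it).
The state is a dict: "t": time; "qpos": joint angles; "qvel": joint speeds; "joint_torque": joint torques, N m; "ee_pos": TCP position; "orientation": TCP orientation; "ft_force": force on the tool from outside, world axes, zero at the start; "moment": the same for the moment, N m; "width": finger opening in mm; "grasp_force": force on a finger pad.
Only numpy, scipy, OpenCV 4.12 (cv2) and the standard library are available. Lean on these libraries where they do the work, as an engineer would, in place of code of your own. Each camera call takes 0.05 s, during which the arm holds its last target. There are 200 camera calls.

TASK

The cardboard piece on the small green cutting mat has to be held flat while its glue dries. Pull the top drawer of the little white-fronted cabinet all the way out to its stop, then take out the weight with the red knob and set it down gently, upright, near the middle of the cardboard piece. Leave the drawer fully out, the blue-knobbed weight standing in the drawer, and everything else as it is.

Things in the scene. Friction and masses are not known exactly. Their poses are not given: they have to be found in the camera images.
- cabinet: Fixed plywood desktop cabinet with two white drawer fronts, 220 deep (x) x 290 wide (y) x 160 high. Origin: centre of its underside. Its front is the -x side at yaw 0; the drawers slide out along its own -x. A few flat offcuts, 6 high together, lie on its top. Its position and yaw vary.
- cabinet_drawer0 (a joint): Slide of the top drawer in m: 0 shut, 0.150 fully out at its stop. It may start slightly open. About 1 to 3 N moves it.
- cabinet_drawer0_handle (a point): Middle of the top drawer's handle: a horizontal round dark steel bar, 11 thick and 120 long along the cabinet's y, 122 above the table, 35 in front of the drawer front (29 free behind the bar), 38 below the cabinet's top. Two 8 thick stems join it to the front 51 either side of the middle. Moves with the drawer; axes as the cabinet's.
- drawer_floor (a point): Middle of the top drawer's inner floor, 90 above the table; moves with the drawer, axes as the cabinet's. Inside, the drawer is 175 (x) by 254 (y), walls 48 above this floor (front panel 57), with a 6 thick, 40 high divider along x through the middle: two compartments side by side, 124 wide.
- cabinet_drawer1 (a joint): Slide of the lower drawer in m, 0 shut. Its equal handle lies 68 below the upper one. To be left shut.
- red_weight: Weight of about 0.2 kg with a red knob, standing in one compartment of the top drawer (hidden under the cabinet's top until the drawer is out). Steel foot 40 diameter x 14 high, neck 16 diameter to 22, red cylindrical knob 24 diameter from 22 to 48 high (its top). Origin: centre of the underside, z up. Grip the knob.
- blue_weight: The same weight with a blue knob, in the other compartment (which is which varies). To be left standing there.
- mat: Fixed green cutting mat 150 (x) x 130 (y) x 3 high, with a brown cardboard piece 110 (x) x 90 (y) x 5 high at its centre, top 8 above the table. Origin: centre of the underside. May lie to the left or to the right of the cabinet, with some yaw.
- mug: White mug, 76 diameter, 85 high, with a handle; on the other side from the mat. Origin: centre of its underside. Bystander.
- tape: Roll of amber tape lying flat, 90 outside diameter, 24 high. Origin: centre of its underside. Bystander.
- figure: Cardboard animal figure, base 60 x 80, 134 high, standing on the table beside the cabinet. Origin: centre of its underside. Bystander.
Not all that is in view belongs to the job. Of the things shaped like the mat, the green one is meant.

How it is judged (in metres and radians):
On the way, in this order (a step that is already met when the one before it is completed fails the run):
1. the top drawer is pulled out to its stop (at least 140 of 150 mm) with the red weight still in it (value of joint cabinet_drawer0 above 0.14 m and z of red_weight in the frame of drawer_floor below 0.03 m), for 0.2 s.
2. the red weight is lifted out of the drawer (z of red_weight in the frame of drawer_floor above 0.05 m), for 0.1 s.
At the end, for the whole second after the job is handed in: Red weight upright (0.12 rad), at rest on the cardboard, centre within 42 mm (mat x) and 34 mm (mat y) of its middle; top drawer out at least 135 of 150 mm, lower one under 20 mm; blue weight standing (0.15 rad) on the top drawer's floor (x of red_weight in the frame of mat between -0.042 and 0.042 m and y of red_weight in the frame of mat between -0.034 and 0.034 m and z of red_weight in the frame of mat between 0.004 and 0.012 m and angle between red_weight's own z axis and vertical below 0.12 rad and linear speed of red_weight below 0.02 m/s and value of joint cabinet_drawer0 above 0.135 m and value of joint cabinet_drawer1 below 0.02 m and z of blue_weight in the frame of drawer_floor between -0.005 and 0.01 m and x of blue_weight in the frame of drawer_floor between -0.09 and 0.09 m and y of blue_weight in the frame of drawer_floor between -0.13 and 0.13 m and angle between blue_weight's own z axis and vertical below 0.15 rad); the robot touches nothing.
It fails at once if the red weight is dropped (falls freely faster than 0.7 m/s, i.e. from more than about 25 mm) (linear speed of red_weight above 0.7 m/s and contact force between the fingers and red_weight below 0.05 N).
It fails at once if the blue weight is lifted more than 30 mm off the drawer floor (z of blue_weight in the frame of drawer_floor above 0.03 m).
It fails at once if the lower drawer is pulled out by more than 30 mm (value of joint cabinet_drawer1 above 0.03 m).
It fails at once if the mug, tape roll or cardboard figure is shifted by more than 40 mm (distance of any of mug, tape, figure from where it was at the start of the episode above 0.04 m).
It also fails if it takes over 59 s, if anything falls off the work surface, if the arm or the gripper's body presses on something with over 40 N, if the wrist force passes 120 N, or if a joint passes its speed limit or range.

## Working session

There is one attempt and no reset: what is moved stays moved. The work goes in short steps, Python scripts to look and compute and a shell command to move; the robot and the scene stay as the last step left them, time stands still between calls to the robot, and variables do not carry over. Pictures are saved under pics/ and viewed, at most 10 in all, crops included, and the job is handed in when it is done.

```bash
ls; mkdir -p pics; cat > h.py <<'E'
import numpy as np, cv2
from scipy.spatial.transform import Rotation as R
from workcell import ctrl, optics
def cam(n):
    m=optics.camera_model(n); f=192/np.tan(np.radians(m['fov_y'])/2)
    if 'view' in m: T=np.linalg.inv(np.array(m['view']))
    else:
        o=ctrl.get_obs(); W=np.eye(4); W[:3,:3]=R.from_rotvec(o['orientation']).as_matrix(); W[:3,3]=o['ee_pos']
        T=W@np.array(m['hand_eye'])
    return m,f,T
def px2w(n,uv,z,c=None):
    m,f,T=c or cam(n); uv=np.atleast_2d(uv).astype(float)
    d=(uv-[m['cx'],m['cy']])/f; u=d.copy()
    for _ in range(20): u=d/(1+m['k1']*(u**2).sum(1,keepdims=True))
    r=np.c_[u[:,0],-u[:,1],-np.ones(len(u))]@T[:3,:3].T; o=T[:3,3]
    return o+r*((z-o[2])/r[:,2])[:,None]
def w2px(n,P,c=None):
    m,f,T=c or cam(n); p=(np.atleast_2d(P)-T[:3,3])@T[:3,:3]
    s=np.c_[p[:,0],-p[:,1]]/-p[:,2:]; s=s*(1+m['k1']*(s**2).sum(1,keepdims=True))
    return s*f+[m['cx'],m['cy']]
def save(n,name,im=None):
    im=optics.get_image(n) if im is None else im
    cv2.imwrite('pics/'+name,im[:,:,::-1]); return im
def st():
    o=ctrl.get_obs(); print({k:np.round(o[k],3).tolist() for k in('t','qpos','ee_pos','orientation','ft_force','width','grasp_force')})
E
python3 - <<'E'
from h import *
a=optics.get_image('top');b=optics.get_image('scene')
st()
cv2.imwrite('pics/a.png',cv2.resize(np.vstack([a,b])[:,:,::-1],None,fx=.78,fy=.78))
cv2.imwrite('pics/top.png',cv2.resize(a,(800,600))[:,:,::-1]);cv2.imwrite('pics/scene.png',cv2.resize(b,(800,600))[:,:,::-1])
for n in('top','scene'):
  print(n,np.round(cam(n)[2],2).tolist())
  for t in('cabinet','cabinet_drawer0_handle','mat','mug','tape','figure'):
    for d in optics.masks_of(t,n)[:3]: print(t,round(d['conf'],2),np.round(d['extent'],1), cv2.minAreaRect(np.argwhere(d['pixels'])[:,::-1].astype(np.float32)))
E
```

```text
pics
{'t': 0.1, 'qpos': [1.298, 0.424, 1.631, 0.0, 1.089, -0.019], 'ee_pos': [156.77, 604.496, 221.97], 'orientation': [-0.398, -3.116, 0.002], 'ft_force': [0.411, -0.291, 0.07], 'width': 87.639, 'grasp_force': 0.0}
top [[-0.01, 0.98, -0.2, 298.2], [-1.0, -0.01, -0.0, -10.48], [-0.0, 0.2, 0.98, 1173.93], [0.0, 0.0, 0.0, 1.0]]
cabinet 0.82 [241.7 103.2 117.9 107.8] ((241.45082092285156, 102.95901489257812), (103.57289123535156, 109.36717987060547), 84.80557250976562)
cabinet_drawer0_handle 0.84 [244.  138.2 106.6  41.6] ((245.46424865722656, 139.52334594726562), (31.483427047729492, 106.79147338867188), 83.41805267333984)
mat 0.9 [144.9 212.1  59.7  59.1] ((143.1135711669922, 212.04380798339844), (51.37689208984375, 45.352760314941406), 69.90476989746094)
mat 0.85 [222.4 219.1  47.8  55.3] ((220.60955810546875, 219.57911682128906), (51.145450592041016, 45.476783752441406), 80.83765411376953)
mat 0.78 [152.3 295.8  65.3  70.9] ((149.3000030517578, 295.1000061035156), (54.11284255981445, 48.746280670166016), 63.43495178222656)
mug 0.91 [374.8 218.4  44.3  31.1] ((376.00006103515625, 219
[... 961 characters left out ...]
22753906), (15.071847915649414, 97.48854064941406), 85.42607879638672)
mat 0.96 [344.9 155.9  44.7  28.1] ((344.9808044433594, 155.017822265625), (41.66454315185547, 28.317235946655273), 47.121097564697266)
mat 0.94 [363.  202.6  52.3  42.3] ((361.60638427734375, 203.1216583251953), (46.36329650878906, 34.47801971435547), 55.17551040649414)
mat 0.64 [294.4 199.6  44.7  29.1] ((295.21539306640625, 198.22308349609375), (34.481651306152344, 41.05549621582031), 82.87498474121094)
mug 0.63 [165.8 189.8  32.2  36.2] ((166.0, 189.5), (33.0, 32.0), 90.0)
tape 0.59 [376.6 250.4  36.5  29.5] ((375.5, 249.5), (27.0, 29.0), 90.0)
figure 0.68 [163.9 241.7  31.1  31.6] ((164.0, 242.0), (36.0, 28.0), 90.0)
```

View pics/top.png

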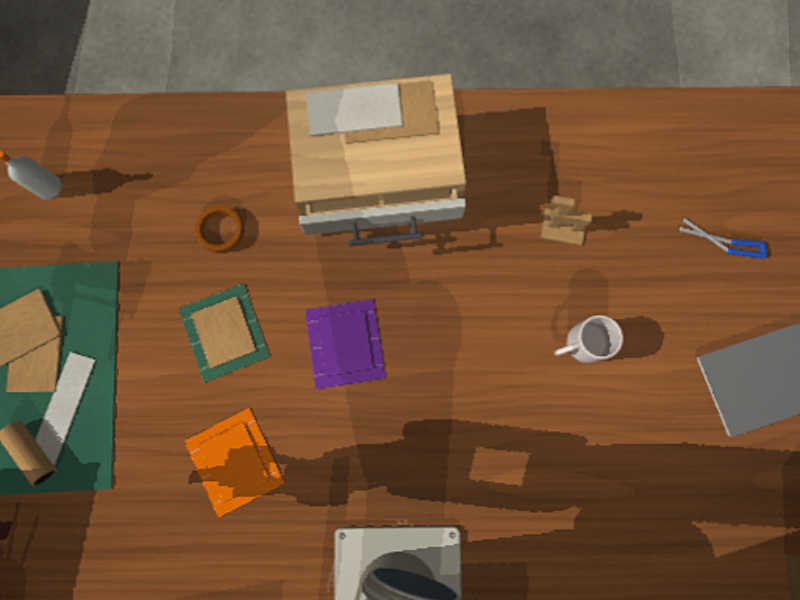

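View pics/scene.png

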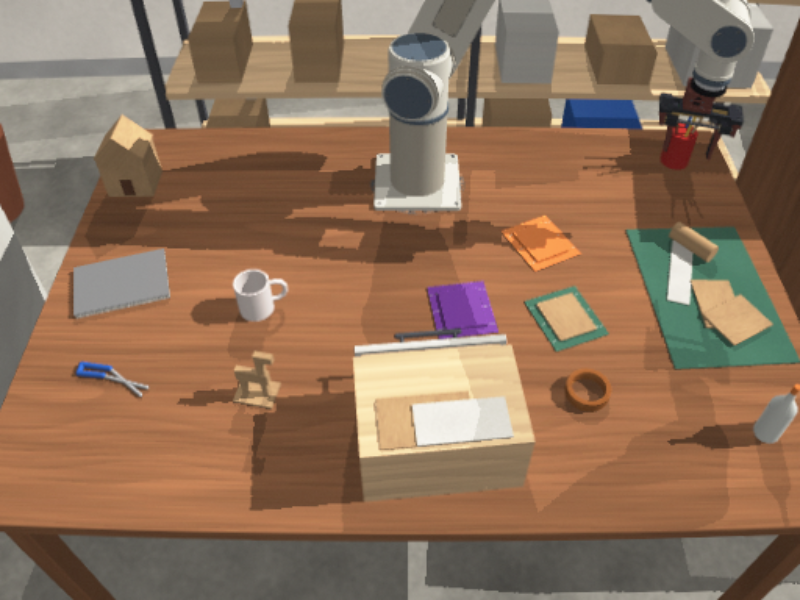

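The top picture shows the green mat at about (224,333) of 800x600, with purple and orange look-alikes beside it. The cabinet top is at (288-465, 75-205) and the handle bar runs from about (351,241) to (422,235). The top drawer is slightly open. Next I'll fit the cabinet pose.

```bash
python3 - <<'E'
from h import *
from scipy.optimize import least_squares
s=.64
a=cv2.resize(cv2.imread('pics/top.png'),(512,384))[:,:,::-1]
# mat
a=optics.get_image('top'); b=optics.get_image('scene')
for n,im in(('top',a),('scene',b)):
    for d in optics.masks_of('mat',n)[:3]:
        p=np.argwhere(d['pixels'])[:,::-1]; W=px2w(n,p,4)[:,:2].astype(np.float32)
        print(n,'mat',np.round(im[d['pixels']].mean(0)),cv2.minAreaRect(W), W.mean(0))
    # tape/figure/mug
    for t,z in(('mug',85),('tape',24),('figure',100)):
        d=optics.masks_of(t,n)
        if d: print(t,px2w(n,d[0]['extent'][:2],z).round())
# cabinet top corners (800px picture coordinates -> 512), loc: (x,y,z)
ct=np.array([[287,91],[450,74],[465,188],[296,203]])*s
cs=np.array([[366,492],[524,470]])*s  # unused
L=np.array([[110,145,160],[110,-145,160],[-110,-145,160],[-110,145,160]],float)
def pose(q,L): c,t=np.cos(q[2]),np.sin(q[2]); return np.c_[q[0]+c*L[:,0]-t*L[:,1],q[1]+t*L[:,0]+c*L[:,1],L[:,2]]
r=least_squares(lambda q:(w2px('top',pose(q,L))-ct).ravel(),[700,0,0]);q=r.x
print('cab',q,r.fun.reshape(-1,2).round(1))
hb=px2w('top',np.array([[351,241],[422,235]])*s,122);print('handle',hb,hb.mean(0),np.linalg.norm(hb[0]-hb[1]))
c,t=np.cos(q[2]),np.sin(q[2]);dl=hb.mean(0)[:2]-q[:2];print('handle in cab',c*dl[0]+t*dl[1],-t*dl[0]+c*dl[1])
A=cv2.resize(a[35:165,175:305],(560,560),interpolation=cv2.INTER_CUBIC)
cv2.imwrite('pics/c1.png',A[:,:,::-1])
E
```

```text
top mat [100.  49. 126.] ((437.6566467285156, 95.5344009399414), (150.6221923828125, 131.77049255371094), 9.478041648864746) [436.35745  94.7003 ]
top mat [180.  89.  11.] ((226.26402282714844, 294.0593566894531), (151.91668701171875, 131.93533325195312), 26.481706619262695) [225.08897 293.3966 ]
top mat [117. 113.  79.] ((462.3960876464844, 321.6883850097656), (152.70172119140625, 130.95849609375), 21.124086380004883) [461.02197 320.93857]
mug [[ 426. -326.   85.]]
tape [[657. 337.  24.]]
figure [[756.  26. 100.]]
scene mat [159. 156. 119.] ((460.18218994140625, 318.61865234375), (147.82461547851562, 129.2470703125), 21.893482208251953) [462.90836 318.2835 ]
scene mat [218. 133.  71.] ((233.0179901123047, 292.9231262207031), (161.1415252685547, 137.02224731445312), 25.212434768676758) [232.65236 291.31577]
scene mat [127.  71. 160.] ((439.1351318359375, 92.30491638183594), (149.499267578125, 130.36264038085938), 9.122411727905273) [437.2647   93.32572]
mug [[ 476. -337.   85.]]
tape [[673. 330.  24.]]
figure [[ 700. -303.  100.]]
cab [7.72124846e+02 3.24484076e+01 9.27122886e-02] [[-0.5 -2.2]
 [ 0.4 -1.5]
 [ 0.7  1. ]
 [-0.7  2.3]]
handle [[598.94773544  75.11974185 122.        ]
 [608.29053421 -47.52941972 122.        ]] [603.61913483  13.79516106 122.        ] 123.00449066604692
handle in cab -169.50893705678973 -2.9729573374837575
```

View pics/c1.png

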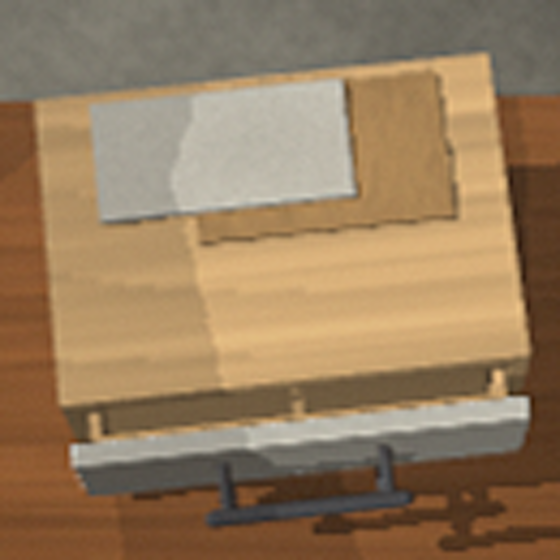

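```bash
cat > cab.py <<'E'
from h import *
from scipy.optimize import least_squares
def u(p): return np.array(p)/(560/130)+[175,35]-.4
ct=u([[35,100],[490,53],[527,353],[60,405]]); hp=u([[208,519],[411,496]]); fp=u([[70,450],[529,400]])
L=np.array([[110,145,160],[110,-145,160],[-110,-145,160],[-110,145,160]],float)
def pose(q,L): L=np.atleast_2d(L);c,t=np.cos(q[2]),np.sin(q[2]); return np.c_[q[0]+c*L[:,0]-t*L[:,1],q[1]+t*L[:,0]+c*L[:,1],L[:,2]]
C=cam('top')
def res(q):
    h=np.array([[-110-35-q[3],60,122],[-110-35-q[3],-60,122]])
    return np.r_[w2px('top',pose(q,L),C)-ct,w2px('top',pose(q,h),C)-hp].ravel()
r=least_squares(res,[770,30,.1,15],loss='soft_l1'); q=r.x
if __name__=='__main__':
    print(q.round(3),r.fun.round(1).reshape(-1,2).tolist())
    H=pose(q,[-145-q[3],0,122])[0]; print('handle',H.round(1), 'out',pose(q,[-145-150,0,122]).round(1))
    o=ctrl.get_obs();Rm=R.from_rotvec(o['orientation']).as_matrix();print(Rm.round(3))
    print(px2w('top',hp,122,C))
E
python3 cab.py
```

```text
[7.78386e+02 3.37260e+01 9.50000e-02 3.08290e+01] [[0.0, -3.7], [-0.6, -3.2], [0.9, 2.4], [-0.1, 1.4], [1.1, -0.4], [-1.8, 0.4]]
handle [603.3  17.1 122. ] out [[484.7   5.9 122. ]]
[[-0.968  0.251  0.   ]
 [ 0.251  0.968 -0.   ]
 [-0.    -0.    -1.   ]]
[[596.64980123  79.83677192 122.        ]
 [610.1356125  -47.37401554 122.        ]]
```

```bash
python3 -m jog '[[0,0,0,0,0,0.97,0.3],[0,0,0,0,0,0.97,0.3],[0,0,0,0,0,0.97,0.3],[0,0,0,0,0,0.97,0.3],[0,0,0,0,0,0.97,0.3],[0,0,0,0,0,0.97,0.3],[0,0,0,0,0,0.97,0.3],[0,0,0,0,0,0.97,0.3],[0,0,0,0,0,0.97,0.3],[0,0,0,0,0,0.97,0.3],[0,0,0,0,0,0.97,0.3],[0,0,0,0,0,0.97,0.3]]'
python3 -m jog '[[-0.98,0.55,0,0,0,0,0.3],[-0.98,0.55,0,0,0,0,0.3],[-0.98,0.55,0,0,0,0,0.3],[-0.98,0.55,0,0,0,0,0.3],[-0.98,0.55,0,0,0,0,0.3],[-0.98,0.55,0,0,0,0,0.3],[-0.98,0.55,0,0,0,0,0.3],[-0.98,0.55,0,0,0,0,0.3],[-0.98,0.55,0,0,0,0,0.3],[-0.98,0.55,0,0,0,0,0.3],[-0.98,0.55,0,0,0,0,0.3],[-0.98,0.55,0,0,0,0,0.3],[-0.98,0.55,0,0,0,0,0.3],[-0.98,0.55,0,0,0,0,0.3],[-0.98,0.55,0,0,0,0,0.3],[-0.98,0.55,0,0,0,0,0.3],[0,0,0,0,0,0,0.3],[0,0,0,0,0,0,0.3]]'
python3 - <<'E'
from h import *
st();c=cam('wrist');w=save('wrist','w1.png')
print(w2px('wrist',[[596.6,79.8,122],[610.1,-47.4,122],[603.4,16.5,122]],c),c[2].round(2).tolist())
E
```

```text
t: 2.4
ee_pos: [156.9, 605.0, 222.7]
orientation: [-2.115, -2.323, -0.0]
ft_force: [0.2, 0.8, 0.9]
width: 26.2
grasp_force: 0.0
t: 4.2
ee_pos: [568.5, 14.6, 222.4]
orientation: [-2.112, -2.325, 0.0]
ft_force: [-0.2, 0.3, 0.1]
width: 26.4
grasp_force: 0.0
{'t': 4.2, 'qpos': [0.005, 0.342, 1.756, 0.0, 1.044, -0.091], 'ee_pos': [568.533, 14.595, 222.35], 'orientation': [-2.112, -2.325, 0.0], 'ft_force': [-0.179, 0.252, 0.105], 'width': 26.449, 'grasp_force': 0.0}
[[292.79183361 125.71078317]
 [289.94341323 258.16606061]
 [291.47283701 195.42745637]] [[1.0, -0.09, -0.02, 562.09], [0.1, 0.97, 0.24, 80.16], [0.0, -0.24, 0.97, 384.47], [0.0, 0.0, 0.0, 1.0]]
```

View pics/w1.png

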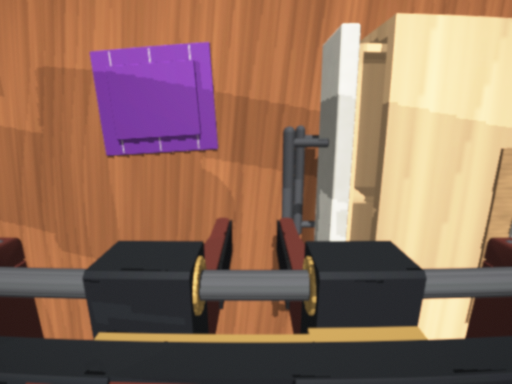

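The wrist view shows the upper handle bar at column about 290, near rows 128-230, matching the predicted 291. The lower bar is behind it at column 300. I'll move over the bar, go down and grip it.

```bash
python3 -m jog '[[-0.03,0.43,0,0,0,0,0.3],[0,0.43,0,0,0,0,0.3],[0,0,0.5,0,0,0,0.3],[0,0,0.5,0,0,0,0.3],[0,0,0.5,0,0,0,0.3],[0,0,0.5,0,0,0,0.3],[0,0,0.4,0,0,0,0.3],[0,0,0.4,0,0,0,0.3],[0,0,0,0,0,0,0.3]]'
python3 -m jog '[[0,0,0,0,0,0,0],[0,0,0,0,0,0,0],[0,0,0,0,0,0,0],[0,0,0,0,0,0,0],[0,0,0,0,0,0,0],[0,0,0,0,0,0,0]]'
```

```text
t: 5.15
ee_pos: [600.9, 18.6, 108.7]
orientation: [-2.106, -2.327, 0.004]
ft_force: [-0.3, 0.1, 0.6]
width: 27.2
grasp_force: 0.0
t: 5.75
ee_pos: [603.4, 17.7, 111.4]
orientation: [2.11, 2.327, 0.002]
ft_force: [-1.0, 3.5, 5.2]
width: 10.0
grasp_force: 30.0
```

```bash
python3 -m jog '[[0,-0.1,0,0,0,0,0],[0,-0.2,0,0,0,0,0],[0,-0.25,0,0,0,0,0],[0,-0.25,0,0,0,0,0],[0,-0.25,0,0,0,0,0],[0,-0.25,0,0,0,0,0],[0,-0.25,0,0,0,0,0],[0,-0.25,0,0,0,0,0],[0,-0.25,0,0,0,0,0],[0,-0.25,0,0,0,0,0],[0,-0.25,0,0,0,0,0],[0,-0.25,0,0,0,0,0],[0,0,0,0,0,0,0]]'
```

```text
t: 7.05
ee_pos: [490.6, 6.2, 111.4]
orientation: [2.11, 2.327, 0.0]
ft_force: [-0.9, 3.0, 7.7]
width: 10.1
grasp_force: 30.0
```

Moved 111 mm along the cabinet axis. I'll continue slowly until the stop.

```bash
python3 -m jog '[[0,-0.12,0,0,0,0,0],[0,-0.12,0,0,0,0,0],[0,-0.12,0,0,0,0,0],[0,-0.12,0,0,0,0,0],[0,0,0,0,0,0,0]]'
```

```text
t: 7.55
ee_pos: [472.2, 4.3, 111.3]
orientation: [2.109, 2.327, 0.001]
ft_force: [-0.7, 1.2, 9.9]
width: 10.1
grasp_force: 30.0
```

```bash
python3 -m jog '[[0,-0.12,0,0,0,0,0],[0,-0.12,0,0,0,0,0],[0,0,0,0,0,0,0]]'
```

```text
t: 7.85
ee_pos: [471.2, 4.1, 111.6]
orientation: [2.102, 2.317, 0.02]
ft_force: [26.7, 9.4, -23.9]
width: 10.4
grasp_force: 30.0
```

The drawer is at its stop: force jumped to 27 N at x = 471. Next I'll relax the pull, release, rise and look.

```bash
python3 -m jog '[[0,0.2,0,0,0,0,0],[0,0,0,0,0,0,0],[0,0,0,0,0,0,0.3],[0,0,0,0,0,0,0.3],[0,0,0,0,0,0,0.3],[0,0,0,0,0,0,0.3],[0,0,-0.5,0,0,0,0.3],[0,0,-0.7,0,0,0,0.3],[0,0,-0.7,0,0,0,0.3],[0,-0.6,-0.8,0,0,0,0.5],[0,-0.6,-0.8,0,0,0,0.5],[0,0,0,0,0,0,0.5]]'
python3 - <<'E'
from h import *
st();a=optics.get_image('top');w=save('wrist','w2.png');c=cam('wrist')
cv2.imwrite('pics/c2.png',np.hstack([cv2.resize(a[60:260,170:340],(400,470)),cv2.resize(w,(400,470))])[:,:,::-1])
for n in('top','wrist'):
  for t in('red_weight','blue_weight'):
    for d in optics.masks_of(t,n)[:2]:
      im=a if n=='top' else w
      p=np.argwhere(d['pixels'])[:,::-1]; print(n,t,round(d['conf'],2),np.round(d['extent'],1),im[d['pixels']].mean(0).round(),len(p),px2w(n,d['extent'][:2],125).round(1))
  hsv=cv2.cvtColor(im,cv2.COLOR_RGB2HSV)
  m=((hsv[...,0]<6)|(hsv[...,0]>174))&(hsv[...,1]>150)&(hsv[...,2]>60)
  k,l,s,ce=cv2.connectedComponentsWithStats(m.astype(np.uint8))
  for i in range(1,k):
    if s[i,4]>30: print(n,'red',s[i],ce[i].round(1),px2w(n,ce[i],130).round(1))
E
```

```text
t: 9.05
ee_pos: [422.6, -0.5, 253.8]
orientation: [2.107, 2.325, 0.005]
ft_force: [-0.1, -0.0, 0.0]
width: 43.3
grasp_force: 0.0
{'t': 9.05, 'qpos': [-0.029, 0.072, 2.025, -0.0, 1.04, -0.127], 'ee_pos': [422.597, -0.528, 253.827], 'orientation': [2.107, 2.325, 0.005], 'ft_force': [-0.101, -0.015, 0.033], 'width': 43.286, 'grasp_force': 0.0}
top red_weight 0.56 [224.9 153.2  13.    6.6] [109.  46.  38.] 64 [[601.   74.2 125. ]]
top red [218 149   9   8  46] [222.5 152.7] [[601.1  80.3 130. ]]
wrist red_weight 0.76 [424.1 125.2  54.7  39.2] [144.  87.  82.] 1531 [[582.4  79.1 125. ]]
wrist blue_weight 0.59 [411.4 235.1  46.6  25.9] [141. 150. 171.] 657 [[595.7 -35.1 125. ]]
wrist red [418 115  34  24 664] [434.9 126.3] [[590.3  79.  130. ]]
```

View pics/c2.png

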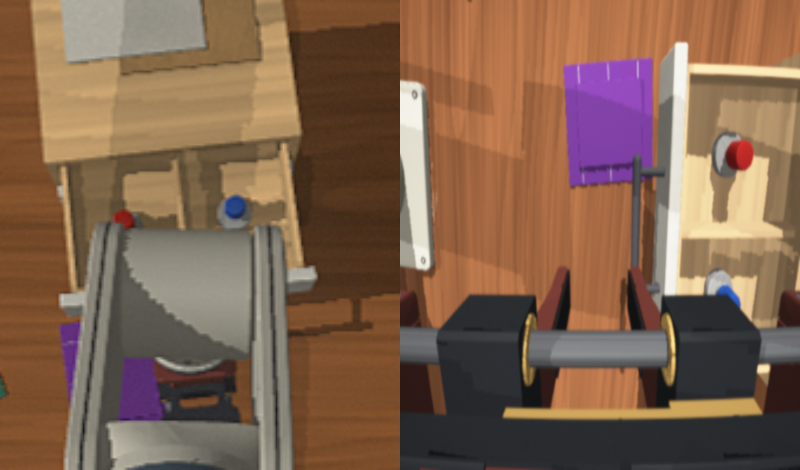

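The wrist view shows the red knob at about (438,126) in native pixels, alone in the left compartment. The blue knob is in the right one. I'll move above the red knob and refine.

```bash
python3 -m jog '[[0.31,0.86,0,0,0,0,0.5],[0.31,0.86,0,0,0,0,0.5],[0.31,0.86,0,0,0,0,0.5],[0.31,0.86,0,0,0,0,0.5],[0.31,0.86,0,0,0,0,0.5],[0,0,0,0,0,0,0.5],[0,0,0,0,0,0,0.5]]'
python3 - <<'E'
from h import *
st();c=cam('wrist');w=save('wrist','w3.png')
hsv=cv2.cvtColor(w,cv2.COLOR_RGB2HSV)
m=((hsv[...,0]<6)|(hsv[...,0]>174))&(hsv[...,1]>150)&(hsv[...,2]>90)
k,l,s,ce=cv2.connectedComponentsWithStats(m.astype(np.uint8))
for i in range(1,k):
    if s[i,4]>100: print('red',s[i],ce[i].round(1),px2w('wrist',ce[i],134,c).round(1),np.median(w[l==i],axis=0))
p=ctrl.get_obs()['ee_pos'];print(w2px('wrist',[[p[0],p[1],z] for z in(138,112,90)],c))
E
```

```text
t: 10.05
ee_pos: [587.7, 78.4, 248.6]
orientation: [-2.108, -2.327, 0.004]
ft_force: [-1.1, -0.1, 0.8]
width: 44.1
grasp_force: 0.0
{'t': 10.05, 'qpos': [0.113, 0.349, 1.678, -0.0, 1.118, 0.014], 'ee_pos': [587.677, 78.416, 248.643], 'orientation': [-2.108, -2.327, 0.004], 'ft_force': [-1.081, -0.133, 0.796], 'width': 44.055, 'grasp_force': 0.0}
red [252 177  22  26 459] [262.3 189.5] [[595.2  80.  134. ]] [167.  38.  35.]
[[253.81988844 191.5894293 ]
 [253.90373075 185.77382986]
 [253.96457937 181.55356587]]
```

View pics/w3.png

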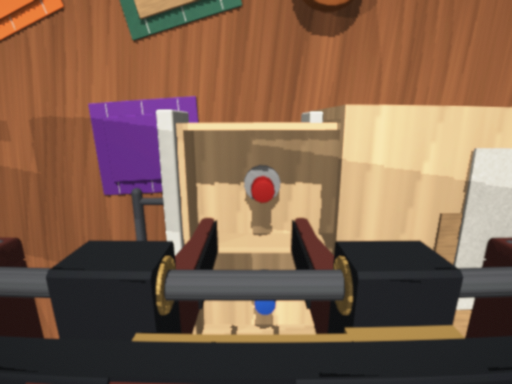

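```bash
python3 -m jog '[[0.02,0.19,0,0,0,0,0.55],[0,0,0.6,0,0,0,0.55],[0,0,0.6,0,0,0,0.55],[0,0,0.6,0,0,0,0.55],[0,0,0.5,0,0,0,0.55],[0,0,0.4,0,0,0,0.55],[0,0,0.3,0,0,0,0.55],[0,0,0.3,0,0,0,0.55],[0,0,0.14,0,0,0,0.55],[0,0,0,0,0,0,0.55]]'
python3 -m jog '[[0,0,0,0,0,0,0],[0,0,0,0,0,0,0],[0,0,0,0,0,0,0],[0,0,0,0,0,0,0],[0,0,0,0,0,0,0],[0,0,0,0,0,0,0]]'
```

```text
t: 11.1
ee_pos: [595.3, 79.7, 112.6]
orientation: [-2.11, -2.327, 0.001]
ft_force: [0.6, -0.1, -0.4]
width: 48.8
grasp_force: 0.0
t: 11.7
ee_pos: [595.9, 79.9, 113.6]
orientation: [2.11, 2.327, 0.001]
ft_force: [-0.5, 0.4, 5.4]
width: 23.7
grasp_force: 30.0
```

Knob gripped at width 23.7. I'll lift first, then carry over to the mat.

```bash
python3 -m jog '[[0,0,-0.2,0,0,0,0],[0,0,-0.4,0,0,0,0],[0,0,-0.5,0,0,0,0],[0,0,-0.5,0,0,0,0],[0,0,-0.5,0,0,0,0],[0,0,-0.4,0,0,0,0],[0,0,0,0,0,0,0],[0,0,0,0,0,0,0]]'
```

```text
t: 12.5
ee_pos: [595.4, 79.7, 212.9]
orientation: [-2.11, -2.328, 0.0]
ft_force: [-0.2, -0.5, -1.6]
width: 23.7
grasp_force: 30.0
```

```bash
python3 -m jog '[[0.2,-0.08,0,0,0,0,0],[0.4,-0.16,0,0,0,0,0],[0.6,-0.28,0,0,0,0,0],[0.8,-0.36,0,0,0,0,0],[0.8,-0.36,0,0,0,0,0],[0.8,-0.36,0,0,0,0,0],[0.8,-0.36,0,0,0,0,0],[0.8,-0.36,0,0,0,0,0],[0.6,-0.24,0,0,0,0,0],[0.3,-0.12,0,0,0,0,0],[0.2,-0.08,0,0,0,0,0],[0,0,0,0,0,0,0],[0,0,0,0,0,0,0]]'
python3 - <<'E'
from h import *
st();c=cam('wrist');w=save('wrist','w4.png');p=ctrl.get_obs()['ee_pos']
print(w2px('wrist',[[p[0],p[1],8],[461.3,320.1,8]],c))
for d in optics.masks_of('mat','wrist')[:2]:
  W=px2w('wrist',np.argwhere(d['pixels'])[:,::-1],4,c)[:,:2].astype(np.float32);print(d['conf'],w[d['pixels']].mean(0).round(),cv2.minAreaRect(W))
E
```

```text
t: 13.8
ee_pos: [461.2, 319.2, 212.9]
orientation: [2.11, 2.327, -0.001]
ft_force: [0.7, -0.2, -1.7]
width: 23.3
grasp_force: 30.0
{'t': 13.8, 'qpos': [0.584, 0.342, 1.781, -0.0, 1.019, 0.487], 'ee_pos': [461.238, 319.238, 212.87], 'orientation': [2.11, 2.327, -0.001], 'ft_force': [0.749, -0.185, -1.746], 'width': 23.296, 'grasp_force': 29.998}
[[254.21223896 174.16365177]
 [254.17407751 173.34948868]]
0.91 [101.  49. 129.] ((469.3999328613281, 100.7139892578125), (77.41486358642578, 58.124698638916016), 5.661588191986084)
0.89 [244. 145.  70.] ((223.8181610107422, 292.7379455566406), (150.9893798828125, 130.33177185058594), 26.812618255615234)
```

View pics/w4.png

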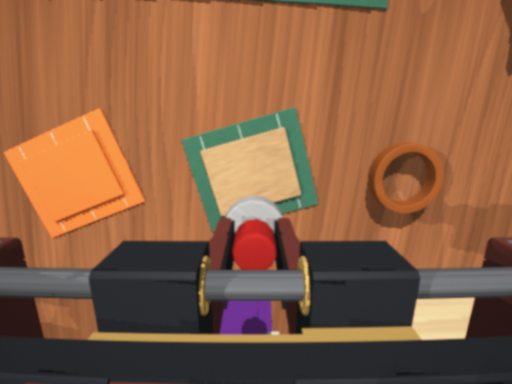

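Weight held; the green mat's cardboard centre is at about (251,172), right where TCP projects (254,174). Lowering now.

```bash
python3 -m jog '[[0,0,0.3,0,0,0,0],[0,0,0.6,0,0,0,0],[0,0,0.6,0,0,0,0],[0,0,0.6,0,0,0,0],[0,0,0.6,0,0,0,0],[0,0,0.6,0,0,0,0],[0,0,0.4,0,0,0,0],[0,0,0.3,0,0,0,0],[0,0,0.2,0,0,0,0],[0,0,0.1,0,0,0,0],[0,0,0,0,0,0,0],[0,0,0,0,0,0,0]]'
```

```text
t: 15.1
ee_pos: [461.5, 320.0, 41.6]
orientation: [2.11, 2.327, 0.002]
ft_force: [-1.0, 0.6, -1.2]
width: 23.2
grasp_force: 30.0
```

```bash
python3 -m jog '[[0,0,0.06,0,0,0,0],[0,0,0.04,0,0,0,0],[0,0,0,0,0,0,0],[0,0,0,0,0,0,0]]'
```

```text
t: 15.5
ee_pos: [461.1, 319.8, 37.2]
orientation: [2.11, 2.328, 0.0]
ft_force: [-0.1, -0.3, -1.5]
width: 23.3
grasp_force: 30.0
```

```bash
python3 -m jog '[[0,0,0.04,0,0,0,0],[0,0,0.04,0,0,0,0],[0,0,0,0,0,0,0],[0,0,0,0,0,0,0]]'
```

```text
t: 15.9
ee_pos: [461.0, 319.7, 33.8]
orientation: [-2.11, -2.328, 0.0]
ft_force: [0.4, -0.2, -1.3]
width: 23.4
grasp_force: 30.0
```

```bash
python3 -m jog '[[0,0,0.03,0,0,0,0],[0,0,0.02,0,0,0,0],[0,0,0,0,0,0,0],[0,0,0,0,0,0,0]]'
```

```text
t: 16.3
ee_pos: [461.0, 319.8, 31.8]
orientation: [-2.11, -2.328, 0.0]
ft_force: [-0.4, 0.2, -1.9]
width: 23.2
grasp_force: 30.0
```

```bash
python3 -m jog '[[0,0,0.03,0,0,0,0],[0,0,0,0,0,0,0],[0,0,0,0,0,0,0]]'
```

```text
t: 16.6
ee_pos: [461.1, 319.8, 31.6]
orientation: [2.11, 2.328, 0.0]
ft_force: [-2.2, -1.1, 7.9]
width: 23.5
grasp_force: 30.0
```

```bash
python3 -m jog '[[0,0,0.03,0,0,0,0],[0,0,0,0,0,0,0],[0,0,0,0,0,0,0]]'
```

```text
t: 16.9
ee_pos: [461.2, 319.9, 31.5]
orientation: [2.11, 2.328, 0.001]
ft_force: [-5.9, -4.5, 20.5]
width: 23.4
grasp_force: 30.0
```

Contact made. I'll relax, release and rise.

```bash
python3 -m jog '[[0,0,-0.04,0,0,0,0],[0,0,0,0,0,0,0],[0,0,0,0,0,0,0.6],[0,0,0,0,0,0,0.6],[0,0,0,0,0,0,0.6],[0,0,0,0,0,0,0.6],[0,0,0,0,0,0,0.6],[0,0,-0.2,0,0,0,0.6],[0,0,-0.5,0,0,0,0.6],[0,0,-0.7,0,0,0,0.6],[0,0,-0.7,0,0,0,0.6],[0,0,-0.7,0,0,0,0.6],[0,0,-0.7,0,0,0,0.6],[0,-0.5,-0.7,0,0,0,0.6],[0,-0.5,0,0,0,0,0.6],[0,0,0,0,0,0,0.6]]'
python3 - <<'E'
from h import *
st();c=cam('wrist');w=optics.get_image('wrist');a=optics.get_image('scene');t=optics.get_image('top')
cv2.imwrite('pics/c5.png',np.hstack([cv2.resize(w,(400,300)),cv2.resize(a[110:290,200:440],(400,300))])[:,:,::-1])
print(w2px('wrist',[[461.3,320.1,8],[461.3,320.1,56]],c))
hsv=cv2.cvtColor(w,cv2.COLOR_RGB2HSV)
m=((hsv[...,0]<6)|(hsv[...,0]>174))&(hsv[...,1]>150)&(hsv[...,2]>90)
k,l,s,ce=cv2.connectedComponentsWithStats(m.astype(np.uint8))
for i in range(1,k):
    if s[i,4]>100: print('red',s[i],px2w('wrist',ce[i],48,c).round(1))
E
```

```text
t: 18.5
ee_pos: [419.7, 315.6, 200.4]
orientation: [2.109, 2.329, 0.001]
ft_force: [-0.5, 0.2, -0.3]
width: 52.7
grasp_force: 0.0
{'t': 18.5, 'qpos': [0.622, 0.306, 1.869, 0.0, 0.966, 0.523], 'ee_pos': [419.716, 315.598, 200.351], 'orientation': [2.109, 2.329, 0.001], 'ft_force': [-0.478, 0.177, -0.271], 'width': 52.718, 'grasp_force': 0.0}
[[287.60958191 175.62541924]
 [292.6575479  183.7006057 ]]
red [282 172  21  23 379] [[461.3 319.   48. ]]
```

View pics/c5.png

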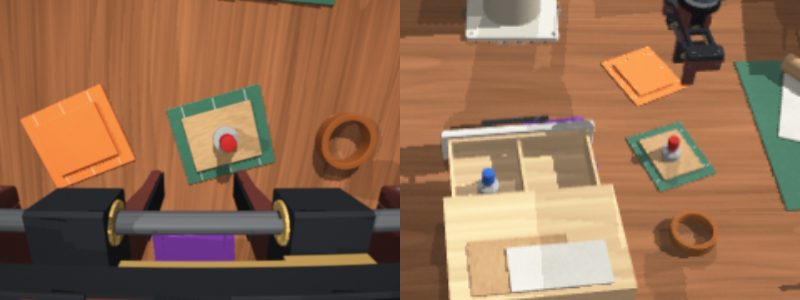

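The red weight stands upright at the cardboard's middle. The blue weight stands in its compartment, the drawer is out, and the gripper is clear.

```bash
python3 -c "
from workcell import ctrl; print(ctrl.close_job())"
```

```text
the job is handed in; nothing more can be done
None
```

I handed the job in at about 18.5 s; no verdict came back. The top drawer is out to its stop, the red weight stands upright within about 2 mm of the cardboard's middle by the wrist camera, and the blue weight is still standing in the drawer.

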